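Clamp the stepped hub in the bench gauge

ROBOT

A 6-joint arm with a two-finger parallel gripper is mounted at the origin on the work surface. World frame = base frame: x ahead of the robot, y to its left, z up, the work surface at z = 0. Lengths are in m, angles in rad, forces in N, time in s.
With the tool pointing down it reaches from about 0.375 to 0.925 m from the base axis. Payload 5.7 kg.
Tool frame: the origin (TCP) lies midway between the tips of the shut fingers; the grasp point (between the pads) lies 19 mm behind it; z points along the fingers, x is the direction in which the jaws open and shut, and the axes are right-handed (so a half turn about z gives the same grasp; the last joint's range is limited). The gripper opens to 88 mm and grips with 3 to 60 N. Pads are 20 mm wide; open, the fingers measure 115 mm over their backs; the gripper's body (75 mm by 178 mm) begins 61 mm behind the grasp point.
Start: joints at [1.11, 0.359, 1.51, -0, 1.272, -0.115], TCP at [0.203, 0.564, 0.223] pointing down, gripper open.
Joint ranges: [-2.97, 2.97], [-1.01, 2.36], [0.21, 2.38], [-0.96, 4.11], [0.2, 2.71], [-2.98, 2.98]. Speed limits (rad/s): [2.39, 2.39, 3.14, 3.14, 3.14, 3.14].

INTERFACE

Orientations are given as a unit quaternion [x, y, z, w].
In Python, from bench import move_ptp, servo_line, goto_joints, move_gripper, sleep, inverse_kinematics, capture, PlanningError, close_job, spot_in, silhouettes, current_clock, current_joint_pos, current_qvel, current_joint_torque, current_position, current_orientation, current_force, current_torque, current_finger_gap gives the robot as it stands. Calls block until the motion is done:
- move_ptp(position, orientation): joint-space move of the TCP to a pose.
- servo_line(position, orientation=None, rate=0.15, contact_N=None): straight line of the TCP; orientation=None keeps the orientation; rate is the mean speed in m/s. With contact_N (N) it stops when the force on the tool has changed by that much, and returns True; else False.
- goto_joints(angles): joint-space move.
- move_gripper(opening): finger opening in m; the grip force is fixed at half the most; returns when the fingers have stopped.
- sleep(seconds).
- inverse_kinematics(position, orientation): joint angles nearest the present ones, or None.
- capture(name): name is "scene" or "top" or "wrist"; returns a dict with "image" (420x560x3 uint8, blue, green, red), "range_z" (420x560 float32, m along the optical axis (not along the pixel's ray), 0 where there is no reading), "intrinsics" (3x3 intrinsics, pixels), "R" (3x3) and "t" (3): a world point X has camera coordinates R X + t. Camera axes: x right, y down, z forward; pixel columns grow to the right and rows downward; lengths in m; the calibration is good to about 2 mm. A picture is of the moment at which its call begins.
A pose or a line that the arm cannot do raises PlanningError and nothing moves.
- close_job(): hands the job in, once; it reports no verdict.
Trained networks look in the newest picture that a camera, given by its name, has taken for a name from the list of things; names that differ only in an ending like _2 or _b are one class to them, and where a whole thing is asked for, a point or a joint stands for the part that bears it (a point fixed in the world has none). Each returns a list of dicts, best first, with "conf" (0 to 1); they miss things now and then, are a little off and sometimes report something else, mostly with a low value. They report only what shows in the picture. A call takes as long as a camera call. They do not tell look-alikes from the thing itself.
- spot_in(camera, query): "xy" ([column, row] in pixels, amid what is visible of it).
- silhouettes(camera, query): "region" (420x560 bool, what is visible of it) and "xy" ([column, row] in pixels, amid what is visible of it).
Readings, each from a call of its own:
- current_clock(): time.
- current_joint_pos(): joint angles.
- current_qvel(): joint speeds.
- current_joint_torque(): joint torques, N m.
- current_position(): TCP position.
- current_orientation(): TCP orientation.
- current_force(): force on the tool from outside, world axes, zero at the start.
- current_torque(): the same for the moment, N m.
- current_finger_gap(): finger opening in m.
Only numpy, scipy, OpenCV 4.12 (cv2) and the standard library are available. Lean on these libraries where they do the work, as an engineer would, in place of code of your own. Each camera call takes 0.05 s, during which the arm holds its last target.

TASK

Three bare aluminium spare parts lie on the laboratory bench in front of the bench gauge. Pick out the stepped hub (round foot with a narrower round neck), stand it foot down on the gauge's bed between the two jaws and let go of it; then slide the movable jaw shut by its black handle until the hub is held between the jaws and the sprung anvil is pushed roughly half way in, and let go of the handle.

Things in the scene. Friction and masses are not known exactly. Their poses are not given: they have to be found in the camera images.
- hub: Stepped hub, bare aluminium, 0.2 kg, loose, upright: round foot 50 mm across and 30 mm high, on it a coaxial round neck 26 mm across and 40 mm high. Origin: centre of the foot's underside, z up. Beside it, in any order and not wanted, 120 mm or more between centres: a plain cylinder (40 mm across, 55 high) and a rectangular block with one milled step (36 x 60 mm, 50 high), same metal.
- gauge: Bench gauge, fixed: grey bed 80 mm wide (x -40 to 40), 370 long (y -215 to 155), top at z = 12 mm. Origin on the bench under its centre line; y runs along the bed from movable jaw to anvil, z up. Housing at y 110 to 155, 60 high, carries the sprung anvil, a steel plate 44 mm wide, face at y = 70 when free. Jaw (50 mm wide) and anvil reach 30 to 31 mm above the bed: they meet the hub's foot.
- jaw (a joint): Slide of the movable jaw along gauge +y, m: 0 open, 0.125 farthest shut; starts at 0 to 0.03. Jaw face at gauge y = -0.070 + value. Handle: black upright block on its carriage, centre at gauge x = 0, y = -0.145 + value; 16 mm along y, 30 mm along x, from z = 29 to 85 mm above the bench. Sliding takes about 7 N; it stays where left.
- anvil (a joint): How far the sprung anvil is pushed back along gauge +y, m: 0 free, 0.020 at its stop. Face at gauge y = 0.070 + value. Spring about 1.2 N at first, 4.2 N at the stop: too weak to push the jaw back. With the hub touching both on the centre line, value = jaw value - 0.090.
Things that resemble listed ones, but are neither listed nor needed, are in the scene too. What is shaped like the hub but orange is not meant.

How it is judged:
By the outcome, as a careful person would: the job done as asked, in the order asked, and still so for the second after the job is handed in, with the robot touching nothing.
It also fails if it takes over 48 s, if anything falls off the work surface, if the arm or the gripper's body presses on something with over 40 N, if the wrist force passes 120 N, or if a joint passes its speed limit or range.

## Working session

There is one attempt and no reset: what is moved stays moved. The work goes in short steps, each a Python script; the robot and the scene stay as the last script left them, time stands still between calls to the robot, and variables do not carry over. Pictures are saved under pics/ and viewed, and the job is handed in when it is done.

```bash
mkdir -p pics; ls
cat > h.py <<'E'
import numpy as np, cv2
from bench import *
def world(c,px,z=None):
    K=np.array(c["intrinsics"]);R=np.array(c["R"]);t=np.array(c["t"])
    u,v=px; d=np.linalg.inv(K)@np.array([u,v,1.0])
    if z is None:
        r=c["range_z"][int(round(v)),int(round(u))]
        return R.T@(d*r-t)
    o=-R.T@t; w=R.T@d
    return o+w*(z-o[2])/w[2]
def cloud(c):
    K=np.array(c["intrinsics"]);R=np.array(c["R"]);t=np.array(c["t"])
    r=c["range_z"];h,w=r.shape
    u,v=np.meshgrid(np.arange(w),np.arange(h))
    P=np.stack([(u-K[0,2])/K[0,0]*r,(v-K[1,2])/K[1,1]*r,r],-1)
    return (P-t)@R
E
python3 - <<'E'
from h import *
print(current_clock(),current_joint_pos(),current_position(),current_orientation())
for n in ["scene","top"]:
    c=capture(n); cv2.imwrite(f"pics/{n}0.png",c["image"])
    print(n, c["intrinsics"][0], -np.array(c["R"]).T@c["t"])
    for q in ["hub","gauge","jaw","anvil"]:
        print(n,q,[(np.round(d["xy"]),round(d["conf"],2),np.round(world(c,d["xy"]),3)) for d in spot_in(n,q)])
print(current_clock())
E
```

```text
pics
0.0 [ 1.10991718e+00  3.59486819e-01  1.51140938e+00 -1.46828474e-05
  1.27248780e+00 -1.15115714e-01] [0.20306761 0.56387324 0.22182919] [ 8.18202261e-01  5.74929786e-01 -7.83791628e-04  4.33528291e-04]
scene [386.22183241   0.         280.90400936] [1.08344571 0.17977527 0.40462865]
scene hub [(array([264., 204.]), 0.76, array([ 0.454, -0.025,  0.036])), (array([177., 215.]), 0.74, array([ 0.533, -0.171,  0.032]))]
scene gauge [(array([294., 284.]), 0.56, array([0.642, 0.083, 0.015]))]
scene jaw [(array([222., 274.]), 0.77, array([ 0.669, -0.023,  0.032]))]
scene anvil [(array([360., 273.]), 0.87, array([0.616, 0.178, 0.037]))]
top [523.45542893   0.         281.30644654] [0.4888609  0.01708217 0.88473497]
top hub [(array([407., 221.]), 0.77, array([ 0.523, -0.168,  0.069])), (array([315., 274.]), 0.57, array([ 0.441, -0.024,  0.074]))]
top gauge [(array([256., 155.]), 0.95, array([0.635, 0.072, 0.01 ]))]
top jaw [(array([312., 143.]), 0.87, array([ 0.653, -0.022,  0.03 ]))]
top anvil [(array([191., 164.]), 0.68, array([0.616, 0.176, 0.037]))]
0.5
```

View pics/scene0.png

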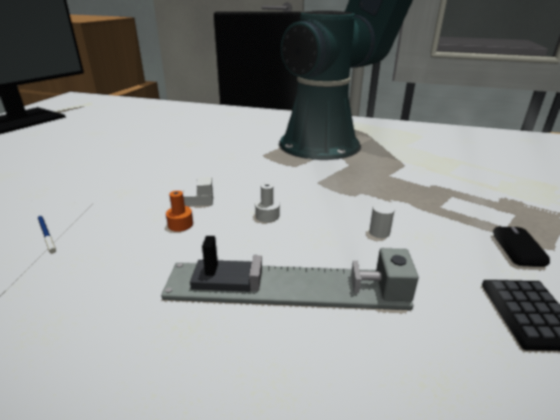

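View pics/top0.png

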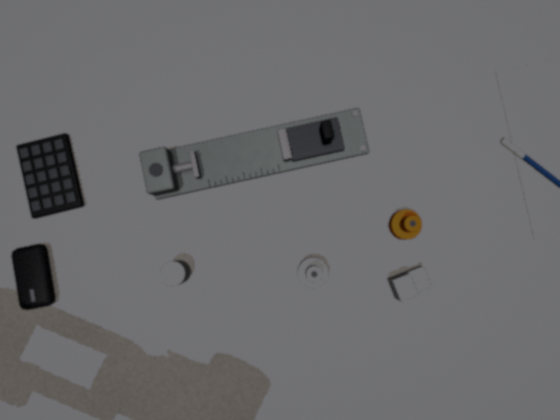

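The scene image shows the following candidates:
- **Bare stepped hub:** scene (266,202), top (314,272). This is the one I want.
- **Orange look-alike:** scene (178,212), top (406,223).
- **Stepped block:** scene (203,192), top (411,282).
- **Cylinder:** scene (382,220), top (175,272).

The gauge lies with its jaw at top (310,143) and its anvil at (195,164). Next I'll measure these and check the hub in a close crop.

Run:
```python
from h import *
c=capture("top"); im=c["image"]
crop=cv2.resize(im[235:310,270:360],None,fx=5,fy=5,interpolation=cv2.INTER_CUBIC)
crop2=cv2.resize(im[100:205,130:380],None,fx=3,fy=3,interpolation=cv2.INTER_CUBIC)
cv2.imwrite("pics/crop_hub.png",cv2.convertScaleAbs(crop,alpha=1.5)); cv2.imwrite("pics/crop_g.png",cv2.convertScaleAbs(crop2,alpha=1.8))
W=cloud(c); np.save("top0.npy",W)
def circ(P):
    (x,y),r=cv2.minEnclosingCircle(P[:,:2].astype(np.float32)); return x,y,r,len(P)
near=np.hypot(W[...,0]-.441,W[...,1]+.024)<.05
for a,b in [(.06,.085),(.02,.045)]:
    m=near&(W[...,2]>a)&(W[...,2]<b); P=W[m]
    print("hub",a,circ(P),P.mean(0),np.median(P[:,2]))
# gauge
s=silhouettes("top","gauge")
for d in s: print(d["conf"],d["xy"],d["region"].sum())
g=max(s,key=lambda d:d["conf"])["region"]
m=g&(W[...,2]>.007)&(W[...,2]<.1)
mb=(W[...,2]>.007)&(W[...,2]<.018)&(np.hypot(W[...,0]-.635,W[...,1]-.072)<.25)
n,l,st,_=cv2.connectedComponentsWithStats(mb.astype(np.uint8)); print(st[1:6])
k=1+np.argmax(st[1:,4]); P=W[l==k]
print("bed rect",cv2.minAreaRect(P[:,:2].astype(np.float32)),np.median(P[:,2]))
P=W[m]; print("gauge rect",cv2.minAreaRect(P[:,:2].astype(np.float32)))
```

```text
hub 0.06 (0.4405350983142853, -0.023329900577664375, 0.012998922728002071, 221) [ 0.44072024 -0.02333256  0.06994729] 0.07010709178317513
hub 0.02 (0.4405255913734436, -0.023310579359531403, 0.024968000128865242, 507) [ 0.44149464 -0.02238196  0.02996603] 0.029922407565315116
0.84 [252.8, 153.9] 10795
[[ 155  108  215   92 6691]
 [ 390  216    3    6    7]
 [ 310  257    1    1    1]
 [ 314  257    1    1    1]
 [ 306  258    1    1    1]]
bed rect ((0.63917076587677, 0.06872685253620148), (0.0808427557349205, 0.36918386816978455), 12.626456260681152) 0.01184310690873667
gauge rect ((0.6390367746353149, 0.06932489573955536), (0.0808427557349205, 0.37040960788726807), 12.626456260681152)
```

View pics/crop_hub.png

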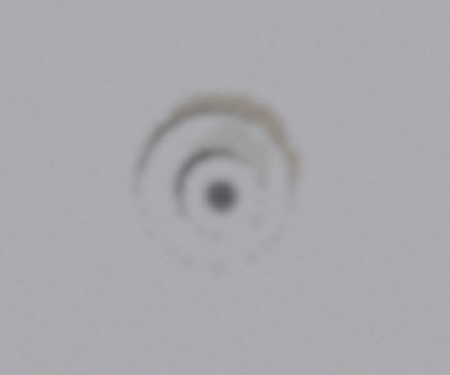

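View pics/crop_g.png

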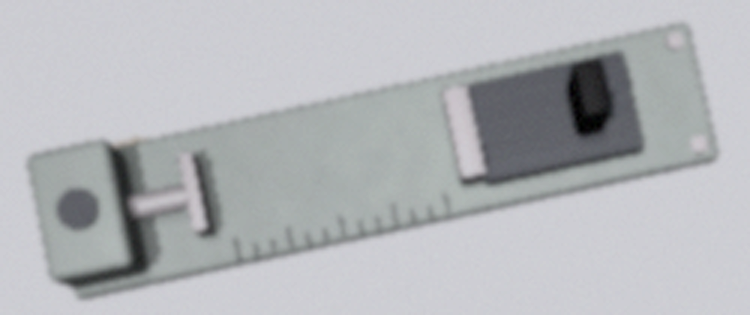

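The crop shows a bare-metal stepped round part. Its neck is concentric with its foot, with radii of 13.0 and 25.0 mm at heights of 70 and 30 mm, so this is the hub. The gauge crop shows a clear bed between the jaw and the anvil. I'll refine the gauge axis and the jaw value.

Run:
```python
from h import *
W=np.load("top0.npy")
near=np.hypot(W[...,0]-.639,W[...,1]-.069)<.25
mb=near&(W[...,2]>.008)&(W[...,2]<.1)
n,l,st,_=cv2.connectedComponentsWithStats(mb.astype(np.uint8)); k=1+np.argmax(st[1:,4])
low=(l==k)&(W[...,2]<.016)
th=np.radians(12.4); C=np.array([.639,.069])
for it in range(4):
    X=np.array([np.cos(th),np.sin(th)]);Y=np.array([-np.sin(th),np.cos(th)])
    P=W[low][:,:2]-C; x=P@X;y=P@Y
    fits=[]
    for f in (np.max,np.min):
        ys=np.arange(-.16,.16,.004); e=np.array([f(x[abs(y-q)<.002]) for q in ys])
        for _ in range(4):
            p=np.polyfit(ys,e,1); r=e-np.polyval(p,ys); kk=abs(r)<max(.0012,1.5*np.median(abs(r))); ys=ys[kk];e=e[kk]
        fits.append(p)
    print(np.degrees(th),fits,len(e),y.min(),y.max())
    th-=np.mean([p[0] for p in fits]); C=C+X*np.mean([p[1] for p in fits])
X=np.array([np.cos(th),np.sin(th)]);Y=np.array([-np.sin(th),np.cos(th)])
P=W[l==k]; x=(P[:,:2]-C)@X;y=(P[:,:2]-C)@Y; C=C+Y*(y.min()+y.max())/2
print("len",y.max()-y.min())
O=C+Y*.030
G=np.stack([(P[:,:2]-O)@X,(P[:,:2]-O)@Y,P[:,2]],1)
def show(n,m): print(n,m.sum(),G[m].min(0).round(4),G[m].max(0).round(4))
show("handle",(G[:,2]>.078)&(G[:,1]<0))
show("jaw",(abs(G[:,2]-.0425)<.004)&(G[:,1]>-.1)&(G[:,1]<0))
show("anvil",(abs(G[:,2]-.0425)<.004)&(G[:,1]>0.04)&(G[:,1]<.1))
show("housing",(G[:,2]>.055)&(G[:,1]>0))
print(O,np.degrees(th)); np.savez("g.npz",O=O,X=X,Y=Y,th=th)
print(current_clock())
```

```text
12.4 [array([-0.00744996,  0.039207  ]), array([-0.0039434 , -0.03946034])] 80 -0.18477046259545046 0.184138739449391
12.726395792419899 [array([-0.00159161,  0.03936634]), array([ 0.00181117, -0.03936031])] 79 -0.1846113752543168 0.1843523688361162
12.720105971051133 [array([-0.0017017 ,  0.03936328]), array([ 0.0017014 , -0.03936331])] 79 -0.18461449791320986 0.18434830826382487
12.720114604563024 [array([-0.00170155,  0.0393633 ]), array([ 0.00170155, -0.0393633 ])] 79 -0.18461449362852378 0.18434831383895375
len 0.370078475462775
handle 197 [-0.0148 -0.1528  0.0785] [ 0.0148 -0.137   0.0882]
jaw 263 [-0.0248 -0.084   0.0385] [ 0.0251 -0.0701  0.046 ]
anvil 137 [-0.0216  0.0694  0.039 ] [0.0223 0.0973 0.0448]
housing 1208 [-0.0347  0.1089  0.0551] [0.0356 0.1546 0.067 ]
[0.63218003 0.0986515 ] 12.720114592712507
0.6
```

The jaw starts at about 0 (face at -0.0701, handle centre at -0.145), and everything agrees with the sizes given. I'll check reachability, then pick the hub by its neck.

```bash
cat >> h.py <<'E'
g=np.load("g.npz"); O,GX,GY,th=g["O"],g["X"],g["Y"],float(g["th"])
def q(a): return [float(np.cos(a/2)),float(np.sin(a/2)),0.,0.]
def gp(x,y,z): return [*(O+x*GX+y*GY).tolist(),z]
QX=q(th); QY=q(th+np.pi/2); QY2=q(th-np.pi/2)
E
python3 - <<'E'
from h import *
H=[.4405,-.0233]
for n,p,o in [("pick",[*H,.036],QX),("up",[*H,.18],QX),("place",gp(0,.035,.05),QX),("handle",gp(0,-.145,.045),QY),("handle2",gp(0,-.145,.045),QY2),("end",gp(0,-.045,.045),QY),("end2",gp(0,-.045,.045),QY2)]:
    r=inverse_kinematics(p,o); print(n,p,None if r is None else np.round(r,2))
move_gripper(.06)
move_ptp([*H,.15],QX)
c=capture("wrist"); cv2.imwrite("pics/w1.png",c["image"])
print(current_position(),current_finger_gap(),current_clock())
E
```

```text
pick [0.4405, -0.0233, 0.036] [-0.21  0.42  2.04 -0.    0.68 -0.43]
up [0.4405, -0.0233, 0.18] [-0.21  0.18  1.89 -0.    1.07 -0.43]
place [0.6244734298314643, 0.13279250612440657, 0.05] [ 0.1   0.6   1.58 -0.    0.96 -0.12]
handle [0.6641073900142218, -0.04278980847541744, 0.045] [-0.17  0.63  1.52 -0.    0.99 -1.96]
handle2 [0.6641073900142218, -0.04278980847541744, 0.045] [-0.17  0.63  1.52 -0.    0.99  1.18]
end [0.6420885232460232, 0.05475592185781812, 0.045] [-0.02  0.61  1.57 -0.    0.96 -1.81]
end2 [0.6420885232460232, 0.05475592185781812, 0.045] [-0.02  0.61  1.57 -0.    0.96  1.33]
[ 0.44079    -0.02273076  0.15010212] 0.06003100154237451 3.55
```

View pics/w1.png

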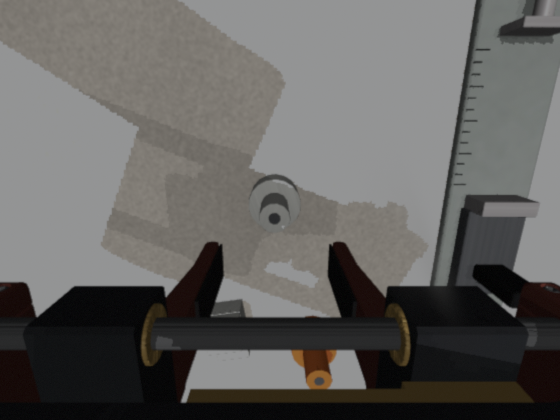

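The wrist view shows the hub at (274,215), centred between the fingers (about 215 to 335). The orange look-alike is off at (317,350). I'll go down and grip.

Run:
```python
from h import *
H=[.4405,-.0233]
print(servo_line([*H,.037],QX,rate=.1,contact_N=8), current_position())
move_gripper(.0); print("gap",current_finger_gap(),current_position(),current_force())
servo_line([*H,.15],QX,rate=.15)
print("gap",current_finger_gap(),current_force(),current_clock())
c=capture("wrist"); cv2.imwrite("pics/w2.png",c["image"])
c=capture("scene"); cv2.imwrite("pics/s2.png",c["image"])
```

```text
False [ 0.44092393 -0.02336324  0.03740252]
gap 0.025153048083885972 [ 0.44036178 -0.02329448  0.03703719] [-0.67525761 -0.57933258  1.55250149]
gap 0.0254196186788501 [ 0.89983808 -0.91634171 -1.59674689] 6.3667
```

View pics/w2.png

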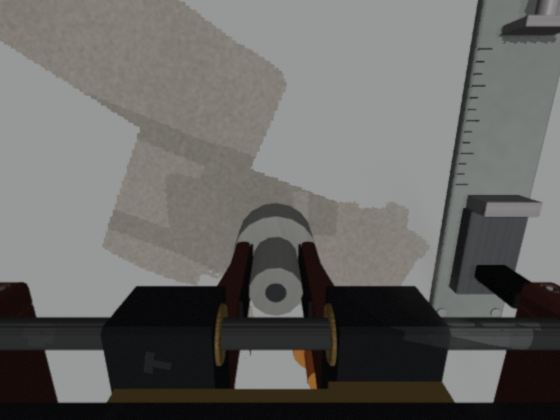

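View pics/s2.png

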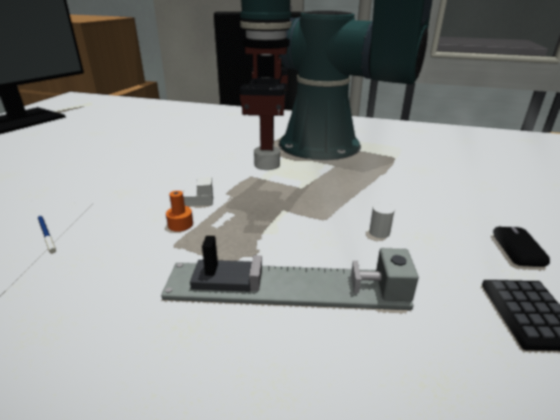

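The hub is in the gripper. The gap of 25.4 mm is about the neck diameter, and the scene view shows it hanging upright at (267,157). I'll place it at gauge (0, 0.035).

Run:
```python
from h import *
move_ptp(gp(0,.035,.15),QX)
servo_line(gp(0,.035,.058),QX,rate=.12)
f0=np.array(current_force())
hit=servo_line(gp(0,.035,.0465),QX,rate=.02,contact_N=3)
print(hit,current_position(),np.array(current_force())-f0)
sleep(.2)
move_gripper(.06); print(current_finger_gap(),current_force())
servo_line(gp(0,.035,.16),QX,rate=.15)
move_ptp(gp(0,-.145,.16),QY2)
print(current_clock())
c=capture("top"); im=c["image"]; cv2.imwrite("pics/t3.png",im)
c2=capture("scene"); cv2.imwrite("pics/s3.png",c2["image"])
W=cloud(c); Gx=(W[...,:2]-O)@GX; Gy=(W[...,:2]-O)@GY; z=W[...,2]
m=(abs(Gx)<.03)&(Gy>-.03)&(Gy<.07)
for a,b in[(.072,.09),(.034,.0435)]:
    k=m&(z>a)&(z<b)&(Gy<.067); 
    if k.sum(): print(a,k.sum(),cv2.minEnclosingCircle(np.stack([Gx[k],Gy[k]],1).astype(np.float32)),np.median(z[k]))
```

```text
True [0.62436863 0.13280535 0.04882357] [-0.77269711 -0.33993778  4.48985315]
0.06001583791384799 [-0.32390778 -0.45812156  0.53574677]
11.8083
0.072 224 ((0.0003842922451440245, 0.03470968082547188), 0.01305745355784893) 0.08166871184139378
0.034 396 ((0.0002717617608141154, 0.03465953841805458), 0.025111321359872818) 0.0416187325130872
```

View pics/t3.png

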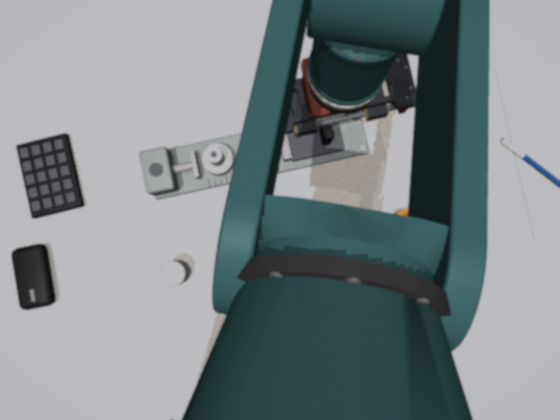

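View pics/s3.png

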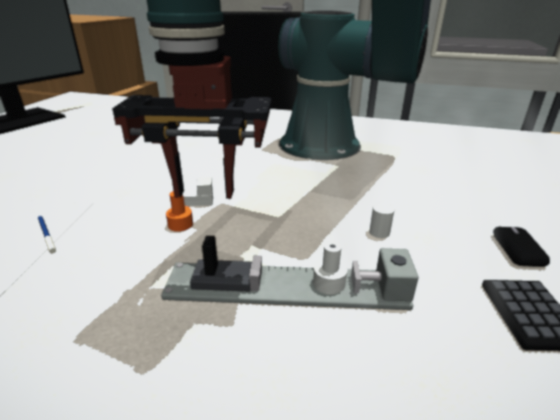

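The hub stands on the bed at gauge (0.000, 0.035). Its top is at 0.082 and its foot top at 0.042, as expected. Next I'll grip the handle and slide the jaw.

Run:
```python
from h import *
def tool():
    p=np.array(current_position()); d=p[:2]-O; return (d@GX).round(4),(d@GY).round(4),p[2].round(4)
def fy():
    return round(float(np.array(current_force())[:2]@GY),2)
move_gripper(.045)
print(servo_line(gp(0,-.145,.048),QY2,rate=.12,contact_N=10),tool(),fy())
move_gripper(0.); print("gap",current_finger_gap(),tool(),fy())
print(servo_line(gp(0,-.065,.048),QY2,rate=.05,contact_N=30),tool(),fy())
print(servo_line(gp(0,-.045,.048),QY2,rate=.025,contact_N=30),tool(),fy())
sleep(.2); print(tool(),fy(),current_finger_gap(),current_clock())
c=capture("scene"); cv2.imwrite("pics/s4.png",cv2.resize(c["image"][210:320,150:430],None,fx=2.8,fy=2.8,interpolation=cv2.INTER_CUBIC))
W=cloud(c); np.save("s4.npy",W)
```

```text
False (np.float64(0.0007), np.float64(-0.1453), np.float64(0.0488)) -0.77
gap 0.015758143391111337 (np.float64(0.0002), np.float64(-0.1454), np.float64(0.0483)) -2.32
False (np.float64(0.0003), np.float64(-0.0662), np.float64(0.0484)) -5.74
False (np.float64(0.0004), np.float64(-0.0471), np.float64(0.0484)) -9.24
(np.float64(0.0004), np.float64(-0.0471), np.float64(0.0484)) -9.39 0.015918025200172107 16.9167
```

View pics/s4.png

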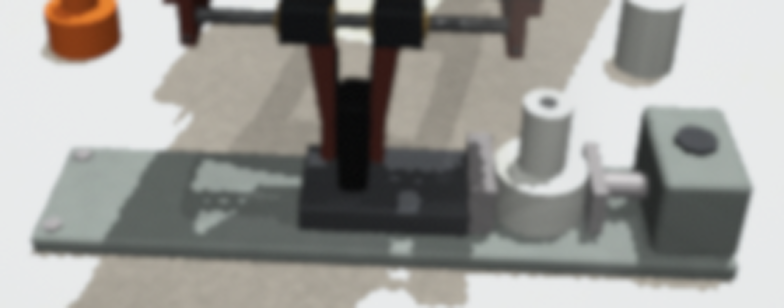

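The jaw and anvil both touch the hub's foot. The tool reads 0.098 of jaw travel, so the anvil is in by about 8 mm. I'll push about 2 mm further, release, and check.

Run:
```python
from h import *
def tool():
    p=np.array(current_position()); d=p[:2]-O; return (d@GX).round(4),(d@GY).round(4),p[2].round(4)
print(servo_line(gp(0,-.0428,.048),QY2,rate=.01,contact_N=20),tool())
move_gripper(.04); print(tool(),current_finger_gap())
servo_line(gp(0,-.045,.17),QY2,rate=.15)
move_ptp([.35,-.30,.25],QY2)
print(current_clock(),current_force())
c=capture("top"); cv2.imwrite("pics/t5.png",cv2.resize(c["image"][90:215,130:380],None,fx=3,fy=3,interpolation=cv2.INTER_CUBIC))
W=cloud(c); P=W.reshape(-1,3)
G=np.stack([(P[:,:2]-O)@GX,(P[:,:2]-O)@GY,P[:,2]],1); G=G[(abs(G[:,0])<.045)&(G[:,1]>-.22)&(G[:,1]<.16)]
def show(n,m): print(n,m.sum(),G[m].min(0).round(4),G[m].max(0).round(4)) if m.sum() else print(n,0)
show("handle",(G[:,2]>.078)&(G[:,1]<.02))
show("neck",(G[:,2]>.077)&(G[:,1]>.03)&(G[:,1]<.1))
near=(abs(G[:,2]-.042)<.004)
show("jaw+foot+anvil",near&(G[:,1]>-.02)&(G[:,1]<.1))
show("jaw",near&(abs(G[:,0])>.02)&(abs(G[:,0])<.027)&(G[:,1]>-.0)&(G[:,1]<.045))
show("anvil",near&(abs(G[:,0])>.016)&(abs(G[:,0])<.023)&(G[:,1]>.073)&(G[:,1]<.1))
c=capture("scene"); cv2.imwrite("pics/s5.png",cv2.resize(c["image"][180:320,150:430],None,fx=2.8,fy=2.8,interpolation=cv2.INTER_CUBIC))
```

```text
False (np.float64(0.0004), np.float64(-0.0451), np.float64(0.0484))
(np.float64(-0.0), np.float64(-0.0425), np.float64(0.0479)) 0.040254547648090305
20.5917 [ 0.62341765 -0.33408592 -0.04016735]
handle 196 [-0.0147 -0.0522  0.0786] [ 0.0151 -0.0364  0.0882]
neck 217 [-0.0123  0.0427  0.0772] [0.0133 0.0683 0.0863]
jaw+foot+anvil 848 [-0.025   0.0164  0.0382] [0.025  0.0946 0.0459]
jaw 61 [-0.025   0.0166  0.0385] [0.025  0.0447 0.0455]
anvil 40 [-0.0219  0.0732  0.0385] [0.0223 0.0879 0.0444]
```

View pics/t5.png

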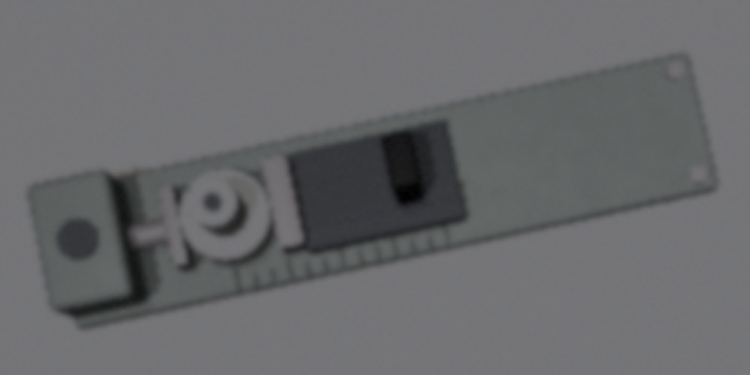

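View pics/s5.png

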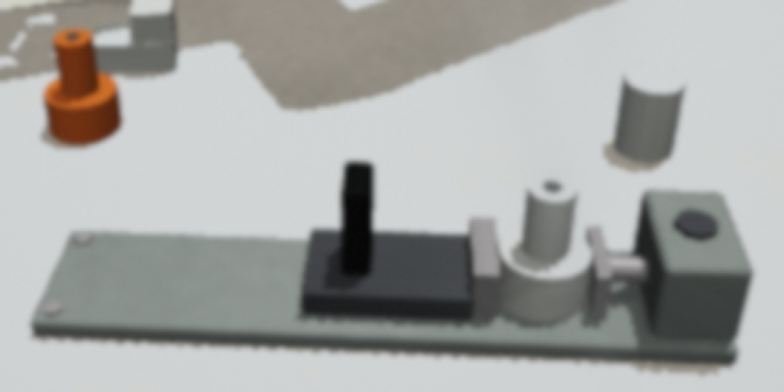

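Handle centre -0.0443 gives a jaw value of 0.1007. Neck centre y = 0.0555 puts the anvil at 10.5 mm of 20. Both pictures show the hub upright between the jaws and the gripper clear, so I'm handing it in.

Run:
```python
from h import *
print(current_clock(),np.abs(current_qvel()).max()); close_job()
```

```text
20.6917 0.002255530018890667
the job is handed in; nothing more can be done
```

The bare stepped hub now stands foot down on the gauge bed, held between the jaws, and I handed the job in at 20.7 s of the 48 s allowed. I gripped it by the neck, set it down between the jaws and let go. Then I slid the jaw shut by its handle, released it and moved the arm away. The orange look-alike, the cylinder and the block were not touched.

My last checks from the top and scene cameras, with the arm clear:
- **Jaw and anvil:** the jaw is at about 0.1007 m. The hub's position puts the anvil about 10.5 mm in of 20 mm, roughly half way.
- **Hub:** it stands upright, within about 1 mm of the centre line, with its foot between the jaw and the anvil faces.
- **Disagreements:** none that matter. During the push the arm lagged its target by about 2 mm, so I drove it slightly further to make that up.

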